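# Tighten the loose clamping screw of the assembly jig

### The arm

A 7-joint arm with a two-finger parallel gripper is mounted at the origin on the work surface. World frame = base frame: x ahead of the robot, y to its left, z up, the work surface at z = 0. Lengths are in m, angles in degrees, forces in N, time in s.
With the tool pointing down it reaches from about 0.35 to 0.9 m from the base axis. Payload 7.2 kg.
Tool frame: the origin (TCP) lies on the centre line of the jaws, within the pads' length; the fingertips stand env.tcp_to_tips ahead of it and the grasp point (between the pads) lies 6 mm ahead of it (env.tcp_to_tips is the distance from the TCP to the fingertips, in m); z points along the fingers, y is the line along which they close (so a half turn about z gives the same grasp; the last joint's range is limited). The gripper opens to 88 mm and grips with 3 to 60 N. Pads are 20 mm wide; open, the fingers measure 115 mm over their backs; the gripper's body (75 mm by 178 mm) begins 61 mm behind the grasp point.
Start: joints at [66.624, 23.554, -0.728, 91.456, 0.321, 64.991, -4.71], TCP at [0.208, -0.589, 0.248] pointing down, gripper open.
Joint ranges: [-169.25, 169.25], [-16.82, 113.86], [-84.01, 82.57], [7.8, 145.47], [-59.2, 239.2], [7.22, 106.19], [-163.78, 163.78]. Speed limits (degrees/s): [136.94, 136.94, 172.46, 172.46, 180, 180, 180].

### API

Orientations are given as a 3x3 rotation matrix whose columns are the frame's x, y, z axes.
In Python, from station import status, vision, sign_off, finder, env gives the robot as it stands. The module is installed in compiled form; this text tells all that it offers.
- The arm moves only by the shell command python3 -m inch 'ROWS'. ROWS is JSON, a list of rows, each a list of 5 numbers: the shift along the tool's x, y, z in m, then the turn about the tool's z in degrees, then the closure, from 0 (fully open) to 1 (shut). A call has 1 to 20 rows; each row shifts and turns the commanded pose from where the row before left it, along the tool's axes as they then stand; what a row does not reach is not made up. A row lasts 1/12 s, in which the tool goes at most 41.7 mm and 7.16 degrees, less where a joint would pass 70% of its speed; a pose out of reach is approached as far as the arm can. A call is refused whole if a number of a shift passes 0.0417 or a number of a turn 7.16, either way. A call with a gripper value outside its range is refused whole. The fingers move at their own pace and stop on an object; the grip force is fixed at half the most. Time passes only in rows, so rows that do not move let the fingers close. It gives the time, the measured TCP pose, the force, the opening and the grip force at its end, in the units of the state.
- status.sense(): the state, without advancing time (a new reading comes with each control period).
- vision.camera(name): name is "scene" or "top" or "wrist"; returns a dict with "img" (400x640x3 uint8, red, green, blue), "camera_matrix" (3x3 intrinsics, pixels), "pose" (4x4, takes a point from camera to world coordinates); the wrist camera has in their place "mount" (4x4, takes a point from camera to tool coordinates, whose origin is the TCP and whose axes are the flange's). Camera axes: x right, y down, z forward; pixel columns grow to the right and rows downward; lengths in m; the calibration is good to about 2 mm. A picture is of the moment at which its call begins: read the wrist's pose just before it. There is no depth.
- sign_off(): hands the job in; it is judged then, once.
Trained networks look in a picture, given as the dict that the camera call returned (one of the last four; its "shot" number tells which), for a name from the list of things; names that differ only in an ending like _2 or _b are one class to them, and where a whole thing is asked for, a point or a joint stands for the part that bears it (a point fixed in the world has none). Each returns a list of dicts, best first, with "score" (0 to 1); they miss things now and then, are a little off and sometimes report something else, mostly with a low value. They report only what shows in the picture. A call takes as long as a camera call. They do not tell look-alikes from the thing itself.
- finder.recognise(picture, thing): "position" ([x, y, z] in m, in the coordinates of the camera as it stood for that picture, good to about 4 mm: the middle of the surface that is visible of it).
- finder.pinpoint(picture, thing): "position" ([x, y, z] in m, in the coordinates of the camera as it stood for that picture, good to about 4 mm: a listed point, or the origin of a listed thing).
The state is a dict: "time": time; "joint_positions": joint angles; "joint_vel": joint speeds; "joint_torque": joint torques, N m; "position": TCP position; "orientation": TCP orientation; "force": force on the tool from outside, world axes, zero at the start; "moment": the same for the moment, N m; "opening": finger opening in m; "finger_force": force on a finger pad.
Only numpy, scipy, OpenCV 4.12 (cv2) and the standard library are available. Lean on these libraries where they do the work, as an engineer would, in place of code of your own. Each camera call takes 0.05 s, during which the arm holds its last target. There are 200 camera calls.

### The job

One of the two slotted screws of the knife-assembly jig has come loose and stands proud of its collar. Take the flat-blade screwdriver from the wooden stand, seat its blade in that screw, and, pushing with about 10 N so that it stays seated as the screw sinks, turn clockwise until the screw stops home, flush with its collar, and snug it there for a moment to about 0.17 N m, not much more, keeping the fingers off the screw. Then put the screwdriver back upright in a hole of the stand, let go, and leave everything else alone.

Things in the scene. Friction and masses are not known exactly. Their poses are not given: they have to be found in the camera images.
- driver_handle (a point): Centre of the screwdriver's grey square handle (24 x 24 mm, flats square to x and y, 75 mm tall); the tool stands upright in a stand hole at any yaw, handle resting on the stand's top. z points up the tool; the blade's wide side lies along x. The tip is 82.5 mm below this point: 37.5 mm of handle, a 9 mm round shaft, then the blade. About 110 g.
- driver_tip (a point): The tip of the flat blade, on the tool's axis, axes as driver_handle. The blade is 12 mm long, 10 mm wide (x) and 3 mm thick (y), 8.5 x 1.6 mm over its last 1.5 mm. The shaft above it measures 33 mm up to the handle. Slack in the slot and give in the grip take some 0.3 rad before the screw turns.
- screw_slot (a point): Centre of the top face of the loose screw's round steel head (24 mm across), z up. The slot is a pocket closed at both ends, 12 mm along x, 4 mm along y, 4 mm deep. Clockwise from above it sinks 3 mm per rad; it starts 2 to 3.9 mm proud of the collar, 0.65 to 1.3 rad from a hard stop, where it is flush. The slot's direction when home differs between starts.
- collar_top (a point): Centre of the top rim of the loose screw's collar (ring fixed on the jig, 40 mm outside, 27 mm inside, 12 mm high), z up.
- collar_tight_top (a point): Centre of the top rim of the like collar of the second screw, 110 mm away, whose screw is already tight and flush; leave it as it is.
- jig: The fixed aluminium jig, base plate 170 (x) x 240 (y) x 30 mm; origin under its centre. The collars stand on the plate's top at x = -25 mm, y = +55 and -55 mm (either may hold the loose screw). Along its +x side a nest bar and posts rise to 75 mm above the table.
- collar: The loose screw's collar with the screw; origin 12 mm below collar_top. The screw's friction is about 0.1 N m; a downward push of 8 to 12 N keeps the blade seated and eases the turning; under 25 N it does not turn the screw by itself. With a 10 N push it turns at 0.07 N m; at the stop the torque rises: 0.14 to 0.2 N m is snug, more forces it.
- driver: The screwdriver as a whole; its origin is the blade's tip (driver_tip).
- stand_hole0 (a point): Mouth (centre, at the top face) of one hole of the fixed wooden tool stand, a block 70 (x) x 180 (y) x 55 mm high. The hole is vertical, 13 mm across with a 3 mm chamfer, and goes right through. One hole holds the screwdriver, the other the awl.
- stand_hole1 (a point): Mouth of the stand's other hole, 85 mm from the first along the stand's y.
- awl_handle (a point): Middle of the round dark wooden handle (28 mm thick, 67 mm tall) of the awl standing in the stand's other hole, its top 122 mm above the table; leave it there.
- bin_pins: Red bin of brass pins, 70 x 90 x 40 mm, origin under its centre; leave alone.
- bin_liners: Red bin of liners, 100 x 150 x 45 mm, origin under its centre; leave alone.
- bin_springs: Red bin of springs, 90 x 90 x 50 mm, origin under its centre; leave alone.
- tin_blades: Steel tin of blades, 150 x 200 x 50 mm, origin under its centre; leave alone.
- knife_a: Finished red pocket knife lying on the table, 88 x 20 x 14 mm; origin under its centre; leave alone.
- knife_b: Another finished pocket knife, the same; leave alone.
There are look-alikes about, which are no part of the job. What is shaped like the driver but turquoise is not meant. There is more than one size of the part that bears stand_hole0; the job needs the larger.

How it is judged (in metres and radians):
On the way, in this order (a step that is already met when the one before it is completed fails the run):
1. the blade is seated in the loose screw's slot and pressed (z of driver_tip in the frame of screw_slot between -0.007 and -0.002 m and horizontal distance between driver_tip and screw_slot below 0.005 m and contact force between driver and collar above 2 N and z of screw_slot in the frame of collar_top above 0.0015 m), for 0.2 s.
2. the screw has been driven fully home and snugged with the blade still seated (contact forces on it add up to 42 N: the push plus about 240 N per N m, so 0.135 N m with a 10 N push) (z of driver_tip in the frame of screw_slot between -0.007 and -0.002 m and horizontal distance between driver_tip and screw_slot below 0.005 m and contact force between driver and collar above 2 N and z of screw_slot in the frame of collar_top below 0.0004 m and contact force between driver and collar above 42 N), for 0.2 s.
At the end, for the whole second after the job is handed in: The loose screw is home, its top within 0.4 mm of flush with its collar (about 0.13 rad from its stop); the screwdriver stands released and at rest in a hole of the stand, upright within 0.1 rad, its tip within 6 mm of the hole's axis, the handle's lower face down on the stand's top (within 3.5 mm) (z of screw_slot in the frame of collar_top below 0.0004 m and (horizontal distance between driver_tip and stand_hole0 below 0.006 m or horizontal distance between driver_tip and stand_hole1 below 0.006 m) and z of driver_handle in the frame of stand_hole0 between 0.033 and 0.041 m and angle between driver_handle's own z axis and vertical below 0.1 rad and linear speed of driver below 0.02 m/s); the robot touches nothing.
It fails at once if the screw or its collar is forced (the screwdriver's contact forces on it add up to over 70 N: about 0.25 N m with a 10 N push) (contact force between driver and collar above 70 N).
It fails at once if the fingers touch the screw or its collar (contact force between the fingers and collar above 0.5 N).
It fails at once if another thing is shoved (more than 30 mm) or the awl is pulled up or tipped (distance of any of awl_handle, bin_pins, bin_liners, bin_springs, tin_blades, knife_a, knife_b from where it was at the start of the episode above 0.03 m).
It also fails if it takes over 72 s, if anything falls off the work surface, if the arm or the gripper's body presses on something with over 40 N, if the wrist force passes 120 N, or if a joint passes its speed limit or range.

## Working session

There is one attempt and no reset: what is moved stays moved. The work goes in short steps, Python scripts to look and compute and a shell command to move; the robot and the scene stay as the last step left them, time stands still between calls to the robot, and variables do not carry over. Pictures are saved under pics/ and viewed, at most 10 in all, crops included, and the job is handed in when it is done.

```bash
mkdir -p pics
cat > h.py <<'E'
import numpy as np, cv2
from station import status, vision, sign_off, finder, env
def cam(n):
    s=status.sense(); p=vision.camera(n)
    if n=="wrist":
        T=np.eye(4);T[:3,:3]=np.array(s["orientation"]);T[:3,3]=s["position"]
        p["W"]=T@np.array(p["mount"])
    else: p["W"]=np.array(p["pose"])
    return p
def find(p,t,f="pinpoint"):
    return [(np.round((p["W"]@np.r_[d["position"],1])[:3],4),round(d["score"],2)) for d in getattr(finder,f)(p,t)]
def ray(p,u,v,z):
    K=np.array(p["camera_matrix"]);d=p["W"][:3,:3]@np.linalg.solve(K,[u,v,1.]);o=p["W"][:3,3]
    return np.round(o+d*(z-o[2])/d[2],4)
def proj(p,X):
    c=np.linalg.inv(p["W"])@np.r_[X,1];q=np.array(p["camera_matrix"])@c[:3];return np.round(q[:2]/q[2],1)
def save(p,n,box=None,k=1):
    im=p["img"]
    if box: im=im[box[1]:box[3],box[0]:box[2]]
    cv2.imwrite(f"pics/{n}.png",cv2.resize(im[:,:,::-1],None,fx=k,fy=k,interpolation=cv2.INTER_CUBIC))
E
python3 - <<'E'
from h import *
print(env.tcp_to_tips)
s=status.sense();print(s)
for c in ("top","scene"):
    p=cam(c);save(p,c+"0");print(c,p["W"][:3,3])
    for t in "driver_handle driver_tip screw_slot collar_top collar_tight_top jig stand_hole0 stand_hole1 awl_handle bin_springs tin_blades knife_a".split():
        print(t,[ (x.tolist(),sc,proj(p,x).tolist()) for x,sc in find(p,t)[:4]])
E
```

```text
0.025
{'time': 0.0, 'joint_positions': array([66.62326787, 23.59909215, -0.72549457, 91.50496313,  0.32048437,
       64.99102855, -4.71125938]), 'joint_vel': array([ 2.60919955e-02,  6.64475357e-05, -3.42975704e-02, -5.16280047e-02,
        8.03184376e-02, -5.17227494e-02, -5.58823629e-02]), 'joint_torque': array([-5.89960882e-05, -5.87954092e+01,  6.41654693e-01, -2.91069961e+01,
       -5.37283625e-02,  1.84432010e-02,  1.62258843e-04]), 'position': array([ 0.20808807, -0.58883309,  0.24681285]), 'orientation': array([[ 9.42837854e-01,  3.33251171e-01, -6.61695433e-04],
       [ 3.33251802e-01, -9.42836697e-01,  1.48319390e-03],
       [-1.29594632e-04, -1.61892255e-03, -9.99998681e-01]]), 'force': array([-0.11251913,  0.0695607 , -0.51062901]), 'moment': array([-0.00449212,  0.01080374,  0.00293194]), 'finger_force': 0.0, 'opening': 0.08802177918910191}
top [ 0.3531826  -0.00591396  1.45456278]
driver_handle [([0.5279, 0.1459, 0.093], 0.55, [271.4, 194.1]), ([0.6283, 0.2087, 0.0821], 0.48, [254.6, 165.6])]
driver_tip [([0.3659, 0.0773, 0.0018], 0.65, [291.6, 242.1]), ([0.7607, 0.
[... 2049 characters left out ...]
ole1 [([0.5339, 0.1382, 0.0571], 0.84, [368.2, 208.9]), ([0.5345, 0.2273, 0.0539], 0.75, [399.8, 208.0]), ([0.3864, 0.3105, 0.0346], 0.66, [417.9, 169.8]), ([0.3727, 0.2534, 0.0392], 0.6, [398.7, 166.4])]
awl_handle [([0.5291, 0.2297, 0.0865], 0.67, [402.0, 199.6]), ([0.7629, 0.1372, -0.0], 0.47, [377.0, 294.4])]
bin_springs [([0.2957, -0.3608, -0.0013], 0.72, [200.8, 166.1]), ([0.5282, 0.143, 0.0563], 0.63, [369.6, 207.3])]
tin_blades [([0.5336, -0.476, -0.0019], 0.94, [151.8, 232.6])]
knife_a [([0.5333, 0.2292, 0.0549], 0.74, [400.4, 207.4]), ([0.7079, 0.3389, -0.0007], 0.68, [449.0, 270.4]), ([0.3251, 0.4404, 0.0031], 0.45, [452.7, 159.1]), ([0.5275, 0.1423, 0.009], 0.38, [367.9, 216.4])]
```

View pics/scene0.png

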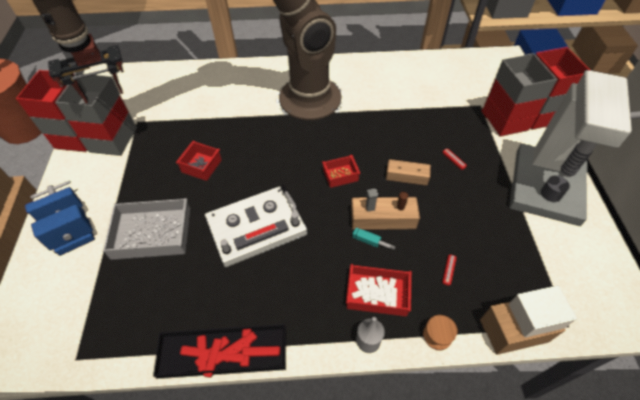

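View pics/top0.png

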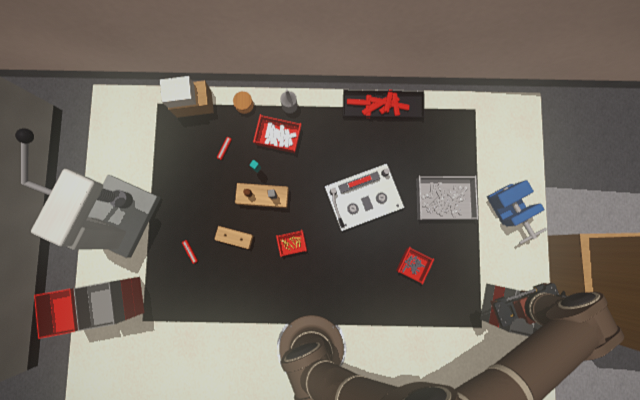

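The pictures show the white jig, yawed about 20°, with its collars near (0.53,-0.24) and (0.49,-0.136). The larger stand holds the grey driver at about (0.53,0.143) and the awl at (0.533,0.228). The turquoise driver lies on the table and is the look-alike. I'll look at the collars on the way.

```bash
python3 -m inch '[[0.0325,-0.022,-0.004,0,0],[0.0325,-0.022,-0.004,0,0],[0.0325,-0.022,-0.004,0,0],[0.0325,-0.022,-0.004,0,0],[0.0325,-0.022,-0.004,0,0],[0.0325,-0.022,-0.004,0,0],[0.0325,-0.022,-0.004,0,0],[0.0325,-0.022,-0.004,0,0],[0.0325,-0.022,-0.004,0,0],[0.0325,-0.022,-0.004,0,0],[0.0325,-0.022,0,0,0],[0.03,-0.022,0,0,0],[0,0,0,0,0],[0,0,0,0,0]]'
python3 - <<'E'
from h import *
p=cam("wrist");save(p,"w1");print(np.round(p["mount"],3),p["camera_matrix"])
s=status.sense();print(s["position"],s["orientation"],s["joint_positions"])
for t in "screw_slot collar_top collar_tight_top jig".split():
    print(t,[ (x.tolist(),sc,proj(p,x).tolist()) for x,sc in find(p,t)[:4]])
E
```

```text
time: 2.47
position: [0.4867, -0.209, 0.2877]
orientation: [[0.941, 0.338, 0.0], [0.338, -0.941, 0.0], [0.0, -0.0, -1.0]]
force: [-0.0, -0.7, -0.5]
opening: 0.0878
finger_force: 0.0
[[ 0.    -0.968 -0.251  0.07 ]
 [ 1.     0.    -0.    -0.001]
 [ 0.    -0.251  0.968 -0.138]
 [ 0.     0.     0.     1.   ]] [[329.66976753   0.         319.16980136]
 [  0.         329.66976753 199.90710128]
 [  0.           0.           1.        ]]
[ 0.48568107 -0.21100464  0.28758203] [[ 9.42282318e-01  3.34819245e-01 -3.26790293e-04]
 [ 3.34819125e-01 -9.42282343e-01 -3.73501147e-04]
 [-4.32984095e-04  2.42527887e-04 -9.99999877e-01]] [ 31.03644457  13.22622509 -15.31991235 100.80068932   3.80801369
  66.48582723 -55.8558547 ]
screw_slot [([0.532, -0.2417, 0.0475], 0.6, [360.3, 149.0])]
collar_top []
collar_tight_top [([0.4925, -0.1331, 0.0484], 0.97, [258.9, 149.5]), ([0.2977, -0.3579, 0.0054], 0.59, [371.9, 325.0])]
jig [([0.5342, -0.1806, 0.004], 0.57, [311.3, 127.2])]
```

View pics/w1.png

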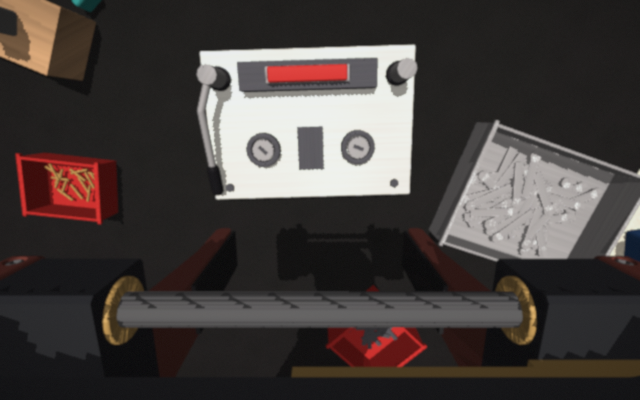

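The tray, pins and jig are clear. The two slotted heads are at about (263,150) and (358,147). I'll go lower to tell which one is proud and to read the slot directions.

```bash
python3 -m inch '[[0,0,0.03,0,0],[0,0,0.03,0,0],[0,0,0.03,0,0],[0,0,0.03,0,0],[0,0,0,0,0],[0,0,0,0,0],[0,0,0,0,0]]'
python3 - <<'E'
from h import *
p=cam("wrist")
for t in "screw_slot collar_top collar_tight_top".split():
    print(t,[ (x.tolist(),sc,proj(p,x).tolist()) for x,sc in find(p,t)[:4]])
save(p,"w2",(200,100,440,240),3.3)
np.save("w2.npy",p["img"]);np.save("w2W.npy",p["W"])
E
```

```text
time: 3.3
position: [0.4862, -0.2121, 0.1692]
orientation: [[0.943, 0.332, 0.001], [0.332, -0.943, -0.001], [0.001, 0.001, -1.0]]
force: [-0.4, -0.3, -0.2]
opening: 0.0875
finger_force: 0.0
screw_slot [([0.5309, -0.2431, 0.0466], 0.74, [375.4, 163.7])]
collar_top [([0.5351, -0.2387, 0.0436], 0.86, [371.7, 156.4])]
collar_tight_top [([0.4908, -0.1336, 0.0467], 0.59, [228.8, 165.5])]
```

View pics/w2.png

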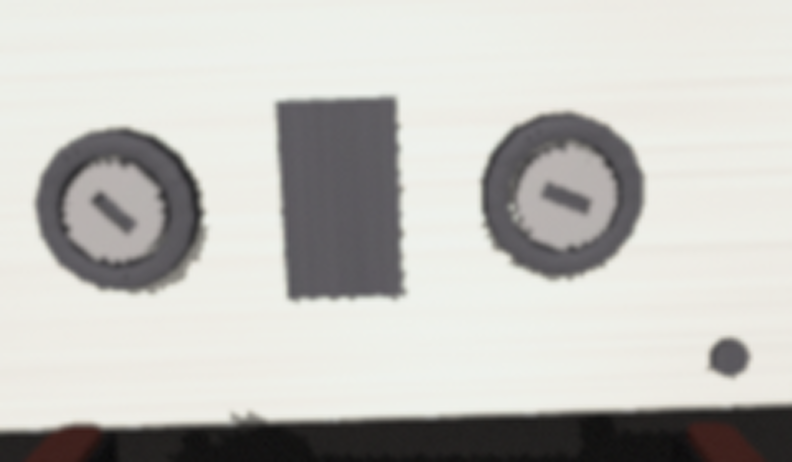

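Two slotted heads: left at crop (114,211), right at (567,197). I'll measure head offset and size against the collar for each to see which is proud.

Run:
```python
from h import *
im=np.load("w2.npy");W=np.load("w2W.npy");K=np.array([[329.67,0,319.17],[0,329.67,199.9],[0,0,1]])
p=dict(W=W,camera_matrix=K)
g=cv2.cvtColor(im,cv2.COLOR_RGB2GRAY)
print(g[np.ix_(range(140,186,3),range(208,264,3))]);
print(g[np.ix_(range(136,184,3),range(344,398,3))])
for n,(u,v) in dict(L=(236,163),R=(371,160)).items():
    roi=cv2.resize(g[v-30:v+30,u-30:u+30],None,fx=8,fy=8,interpolation=cv2.INTER_CUBIC)
    tr=lambda e:((e[0][0]+.5)/8-.5+u-30,(e[0][1]+.5)/8-.5+v-30)
    c,_=cv2.findContours((roi<175).astype(np.uint8),cv2.RETR_CCOMP,cv2.CHAIN_APPROX_NONE)
    for q in c:
        if cv2.contourArea(q)>2500:
            hq=cv2.convexHull(q);e=cv2.fitEllipse(q);x=tr(e)
            print(n,np.round(x,2),np.round(np.array(e[1])/8,2),round(e[2]),"area",cv2.contourArea(q)/64,"world@.042",ray(p,*x,.042))
```

```text
[[236 236 237 237 237 230 168 120 100  93  77 105 165 221 238 238 238 238
  238]
 [237 237 237 235 184 103  95  95  94  94  96  96  87  63 179 237 238 238
  238]
 [238 238 236 144  92  86  87  84  84  86  84  86  92  93  64 129 235 238
  238]
 [236 236 193  93  87  78  72 118 132 142  93  78  84  91  93  62 179 238
  238]
 [237 228  99  88  75  72 172 181 180 180 177 167  79  80  94  89  54 225
  237]
 [236 204  88  84  58 169 180 180 180 180 181 180 170  89  86  88  68 123
  237]
 [236 150  91  77 125 179 179 136 163 180 181 180 180 148  67  90  86  63
  231]
 [235 118  90  69 155 179 172  87  96 156 180 180 180 169  76  89  88  60
  231]
 [236 140  92  73 156 180 180 166  94  94 153 179 180 173  70  88  89  48
  200]
 [237 177  91  79 148 180 179 179 169 103  88 150 180 176  74  91  89  57
  226]
 [237 213  92  90 107 179 180 179 179 176 130 177 179 163  84  90  84  72
  191]
 [237 234 124  93  87 146 178 179 180 179 179 179 175 110  90  90  76 110
  220]
 [237 237 219  93  94  79 127 177 175 179 178 173 133  94  90  88  82 144
  235]
 [236 236 236 169  92  95  89  97  92 105  96  
[... 1230 characters left out ...]
107 228 233 233]
 [238 238 237 228  97  88  91  94  96  96  98  94  90 123 221 237 236 236]
 [239 239 240 238 217 157  96  86  88  88  91 111 174 223 237 237 237 237]]
L [234.01 164.07] [ 8.2  21.07] 132 area 127.375 world@.042 [ 0.4922 -0.1363  0.042 ]
L [236.25 163.43] [48.53 52.94] 126 area 2015.359375 world@.042 [ 0.4933 -0.1378  0.042 ]
L [233.94 163.78] [26.12 27.67] 136 area 566.359375 world@.042 [ 0.4925 -0.1361  0.042 ]
R [371.26 159.74] [ 8.46 20.3 ] 112 area 127.7734375 world@.042 [ 0.5324 -0.2397  0.042 ]
R [369.73 158.54] [49.11 50.57] 32 area 1948.609375 world@.042 [ 0.5329 -0.2382  0.042 ]
R [371.15 159.38] [26.73 28.27] 39 area 591.5703125 world@.042 [ 0.5327 -0.2395  0.042 ]
```

The right screw is the loose one: its head appears larger and shifted outward, and the networks agree. Its slot runs roughly along world y. Next, the driver.

```bash
python3 -m inch '[[0.0117,-0.032,-0.011,0,0],[0.0117,-0.032,-0.011,0,0],[0.0117,-0.032,-0.011,0,0],[0.0117,-0.032,-0.011,0,0],[0.0117,-0.032,-0.011,0,0],[0.0117,-0.032,-0.011,0,0],[0.0117,-0.032,-0.011,0,0],[0.0117,-0.032,-0.011,0,0],[0.0117,-0.032,-0.011,0,0],[0.0117,-0.032,-0.011,0,0],[0,0,0,0,0],[0,0,0,0,0],[0,0,0,0,0]]'
python3 - <<'E'
from h import *
p=cam("wrist");s=status.sense();print(s["joint_positions"],s["position"])
for t in "driver_handle stand_hole0 awl_handle driver_tip".split():
    print(t,[ (x.tolist(),sc,proj(p,x).tolist()) for x,sc in find(p,t)[:4]])
u,v=proj(p,[.53,.143,.13]);u=int(u);v=int(v);print(u,v)
save(p,"w3",(200,40,460,230),3)
# slot direction
W=np.load("w2W.npy");q=dict(W=W,camera_matrix=p["camera_matrix"])
a=np.radians(22);d=np.array([np.cos(a),np.sin(a)])*9;c=np.array([371.26,159.74])
e=ray(q,*(c+d),.045)-ray(q,*(c-d),.045);print("slot yaw",np.degrees(np.arctan2(e[1],e[0])),"slot ctr",ray(q,*c,.045))
E
```

```text
time: 4.58
position: [0.4894, 0.1289, 0.2781]
orientation: [[0.943, 0.333, 0.001], [0.333, -0.943, -0.001], [0.001, 0.001, -1.0]]
force: [-0.1, 0.3, -0.9]
opening: 0.0874
finger_force: 0.0
[  2.48043176  12.41381172 -26.49652787 104.01700337   6.12932406
  64.97323598 -96.68826758] [0.48934866 0.12821378 0.27772072]
driver_handle [([0.5299, 0.1454, 0.0892], 0.81, [317.7, 141.8]), ([0.5965, 0.1278, 0.0122], 0.77, [351.3, 87.0])]
stand_hole0 [([0.375, 0.256, 0.0411], 0.96, [188.5, 230.3]), ([0.5335, 0.2321, 0.0572], 0.91, [241.1, 108.2]), ([0.5337, 0.1463, 0.056], 0.57, [318.2, 135.7])]
awl_handle [([0.5336, 0.2323, 0.0857], 0.68, [234.2, 107.5])]
driver_tip [([0.637, 0.1986, 0.0186], 0.88, [304.7, 27.2])]
320 146
slot yaw -92.35329686610848 slot ctr [ 0.5326 -0.2391  0.045 ]
```

View pics/w3.png

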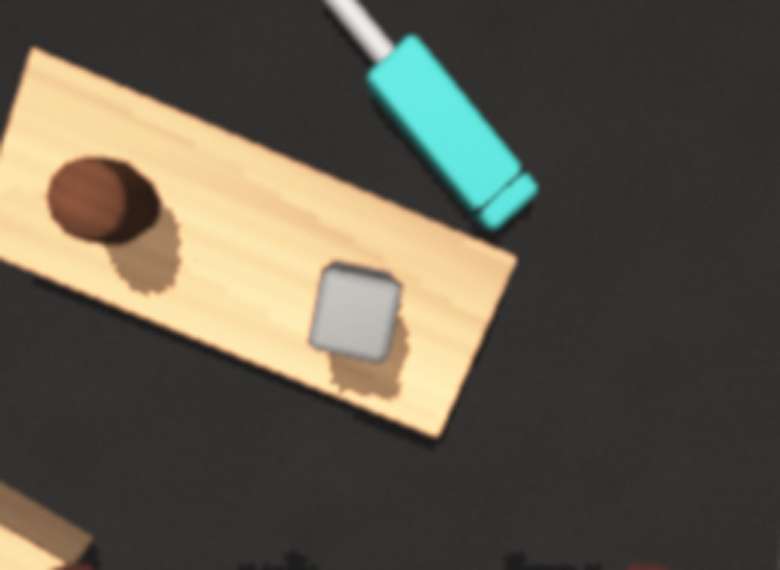

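The stand is tilted about 20°, with the grey square handle top at crop (355,312) and the awl top at (85,200). The turquoise look-alike lies beyond. I'll measure the handle top.

Run:
```python
from h import *
p=cam("wrist");im=p["img"].astype(int)
m=((im.min(2)>150)&(im.max(2)-im.min(2)<22)).astype(np.uint8);m[:110]=0;m[170:]=0;m[:,:280]=0;m[:,350:]=0
m=cv2.resize(m*255,None,fx=4,fy=4,interpolation=cv2.INTER_LINEAR)
c,_=cv2.findContours((m>127).astype(np.uint8),0,1);c=max(c,key=cv2.contourArea)
b=cv2.boxPoints(cv2.minAreaRect(c));b=(b+.5)/4-.5
P=np.array([ray(p,*q,.13) for q in b]);print(P,P.mean(0))
for i in range(4):
    e=P[(i+1)%4]-P[i];print(np.linalg.norm(e),np.degrees(np.arctan2(e[1],e[0])))
print(status.sense()["position"],proj(p,[.53,.143,.13]))
```

```text
[[0.5186 0.1557 0.13  ]
 [0.5404 0.158  0.13  ]
 [0.5431 0.1363 0.13  ]
 [0.5213 0.1335 0.13  ]] [0.53085  0.145875 0.13    ]
0.021920994502987356 6.022686897901425
0.02186732722579511 -82.90748267172684
0.021979080963498036 -172.6809806244096
0.022363586474445463 96.93434890126964
[0.48937509 0.12845391 0.27748175] [319.5 146. ]
```

```bash
python3 -m inch '[[0,0,0,6.2,0.3],[0,0,0,6.2,0.3],[0.0145,-0.0041,0.0265,0,0.3],[0.0145,-0.0041,0.0265,0,0.3],[0.0144,-0.0041,0.0265,0,0.3],[0,0,0,0,0.3],[0,0,0,0,0.3],[0,0,0,0,0.3]]'
```

```text
time: 5.55
position: [0.5308, 0.1468, 0.1989]
orientation: [[0.992, 0.123, 0.0], [0.123, -0.992, 0.0], [0.0, -0.0, -1.0]]
force: [0.3, 0.5, 1.2]
opening: 0.0617
finger_force: 0.0
```

```bash
python3 -m inch '[[0,0.001,0.024,0,0.3],[0,0,0.024,0,0.3],[0,0,0.024,0,0.3],[0,0,0.023,0,0.3],[0,0,0,0,0.3],[0,0,0,0,0.3],[0,0,0,0,0.3]]' && python3 -m inch '[[0,0,0,0,1],[0,0,0,0,1],[0,0,0,0,1],[0,0,0,0,1],[0,0,0,0,1],[0,0,0,0,1]]'
```

```text
time: 6.13
position: [0.532, 0.1463, 0.1054]
orientation: [[0.992, 0.123, 0.003], [0.123, -0.992, 0.001], [0.003, -0.0, -1.0]]
force: [-0.1, 0.5, -0.4]
opening: 0.0617
finger_force: 0.0
time: 6.63
position: [0.531, 0.146, 0.1033]
orientation: [[0.992, 0.123, 0.0], [0.123, -0.992, -0.0], [0.0, 0.0, -1.0]]
force: [0.1, -1.5, 0.9]
opening: 0.025
finger_force: 0.7
```

```bash
python3 -m inch '[[0,0,0,0,1],[0,0,0,0,1],[0,0,0,0,1]]' && python3 -m inch '[[0,0,-0.01,0,1],[0,0,-0.025,0,1],[0,0,-0.035,0,1],[0,0,-0.035,0,1],[0,0,-0.035,0,1],[0,0,-0.02,0,1],[0,0,0,0,1],[0,0,0,0,1]]'
python3 - <<'E'
from h import *
p=cam("wrist");save(p,"w4",(220,130,420,280),4)
s=status.sense();T=np.eye(4)
M=np.array(p["mount"]);K=np.array(p["camera_matrix"])
for z in (.0765,.0885):
    c=np.linalg.inv(M)@np.array([0,0,z,1]);q=K@c[:3];print(q[:2]/q[2])
E
```

```text
time: 6.88
position: [0.5311, 0.1459, 0.1033]
orientation: [[0.992, 0.123, 0.0], [0.123, -0.992, -0.0], [0.0, 0.0, -1.0]]
force: [-0.9, -1.2, 4.1]
opening: 0.0239
finger_force: 30.0
time: 7.55
position: [0.5312, 0.1463, 0.2644]
orientation: [[0.992, 0.123, 0.002], [0.123, -0.992, 0.001], [0.002, -0.0, -1.0]]
force: [-0.4, -1.1, -1.0]
opening: 0.0241
finger_force: 30.0
[320.6174559  219.40554015]
[320.55152795 214.250659  ]
```

View pics/w4.png

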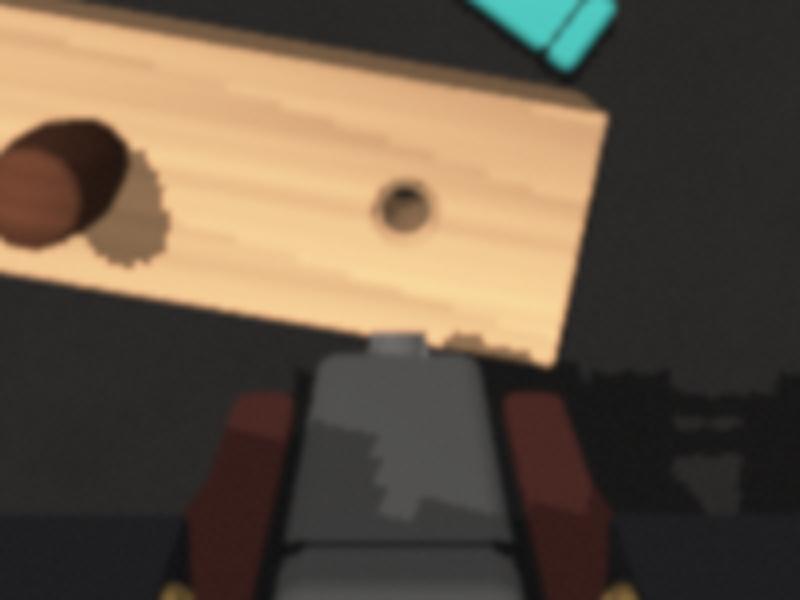

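The blade shows below the handle at crop (398,344), about 14 px wide across the image. Nothing narrow sticks out, so the wide side lies along tool y. The slot is at yaw 87.65°, so the tool yaw should be about 177.6° (leaving clockwise room): carry over and turn −170.6°.

```bash
python3 -m inch '[[-0.0014,0.0351,0.003,0,1],[-0.0014,0.0351,0.003,0,1],[-0.0014,0.0351,0.003,0,1],[-0.0014,0.0351,0.003,0,1],[-0.0014,0.0351,0.003,0,1],[-0.0014,0.0351,0.003,0,1],[-0.0014,0.0351,0.003,0,1],[-0.0014,0.0351,0.003,0,1],[-0.0014,0.0351,0.003,0,1],[-0.0014,0.0351,0.003,0,1],[-0.0014,0.0351,0.003,0,1],[0,0,0,0,1]]'
python3 -m inch '[[0,0,0,-7.1,1],[0,0,0,-7.1,1],[0,0,0,-7.1,1],[0,0,0,-7.1,1],[0,0,0,-7.1,1],[0,0,0,-7.1,1],[0,0,0,-7.1,1],[0,0,0,-7.1,1],[0,0,0,-7.1,1],[0,0,0,-7.1,1],[0,0,0,-7.1,1],[0,0,0,-7.1,1],[0,0,0,-7.1,1],[0,0,0,-7.1,1],[0,0,0,-7.1,1],[0,0,0,-7.1,1],[0,0,0,-7.1,1],[0,0,0,-7.1,1],[0,0,0,-7.1,1],[0,0,0,-7.1,1]]'
python3 -m inch '[[0,0,0.01,-7.1,1],[0,0,0.01,-7.1,1],[0,0,0.01,-7.1,1],[0,0,0.01,-7.1,1],[0,0,0,0,1],[0,0,0,0,1],[0,0,0,0,1]]'
python3 -c "
from h import *
print(status.sense()['joint_positions'])"
```

```text
time: 8.6
position: [0.5605, -0.2477, 0.2268]
orientation: [[0.993, 0.114, -0.005], [0.114, -0.993, -0.003], [-0.005, 0.002, -1.0]]
force: [-1.2, -1.3, -1.8]
opening: 0.0238
finger_force: 30.0
time: 10.27
position: [0.5623, -0.2384, 0.2281]
orientation: [[-0.861, 0.508, -0.003], [0.508, 0.861, 0.002], [0.003, 0.0, -1.0]]
force: [-0.0, 0.5, -0.9]
opening: 0.0237
finger_force: 30.0
time: 10.85
position: [0.5631, -0.2386, 0.1898]
orientation: [[-0.999, 0.048, -0.001], [0.048, 0.999, 0.001], [0.001, 0.001, -1.0]]
force: [-0.1, 0.1, -1.7]
opening: 0.0238
finger_force: 30.0
[ 52.74586597  34.15582998 -49.94022645  94.69720412  28.32147225
  64.70286522  82.4702574 ]
```

```bash
cat > slot.py <<'E'
from h import *
def measure(p,z=.045):
    X=find(p,"screw_slot")
    print("net",[(x.tolist(),sc) for x,sc in X[:3]])
    u,v=proj(p,[.5326,-.2395,z]);u=int(u);v=int(v)
    g=cv2.cvtColor(p["img"],cv2.COLOR_RGB2GRAY);r=40
    roi=cv2.resize(g[v-r:v+r,u-r:u+r],None,fx=8,fy=8,interpolation=cv2.INTER_CUBIC)
    c,_=cv2.findContours((roi<135).astype(np.uint8),cv2.RETR_CCOMP,cv2.CHAIN_APPROX_NONE)
    for q in c:
        a=cv2.contourArea(q)/64
        if 60<a<2500:
            e=cv2.minAreaRect(q);b=(cv2.boxPoints(e)+.5)/8-.5+[u-r,v-r]
            P=np.array([ray(p,*k,z) for k in b]);E=P[1:4]-P[:3];L=np.linalg.norm(E,axis=1);k=E[np.argmax(L)]
            print("area",round(a),"px",np.round(b.mean(0),1),"xy",np.round(P.mean(0),4),"mm",np.round(L*1e3,1),"yaw",round(np.degrees(np.arctan2(k[1],k[0]))%180,1))
E
python3 - <<'E'
from slot import *
p=cam("wrist");measure(p);save(p,"w5",(220,90,420,240),4)
W=p["W"];s=status.sense();R=np.array(s["orientation"]);print("tip px",proj(p,s["position"]+R@[0,0,.0933]))
E
```

```text
net [([0.5355, -0.2436, 0.0447], 0.93)]
area 1771 px [310.  160.1] xy [ 0.5337 -0.2438  0.045 ] mm [51.1 39.5 52.7] yaw 118.8
area 136 px [320.2 167.4] xy [ 0.5402 -0.2353  0.045 ] mm [17.6  9.1 17.8] yaw 134.5
tip px [317.1 210.5]
```

View pics/w5.png

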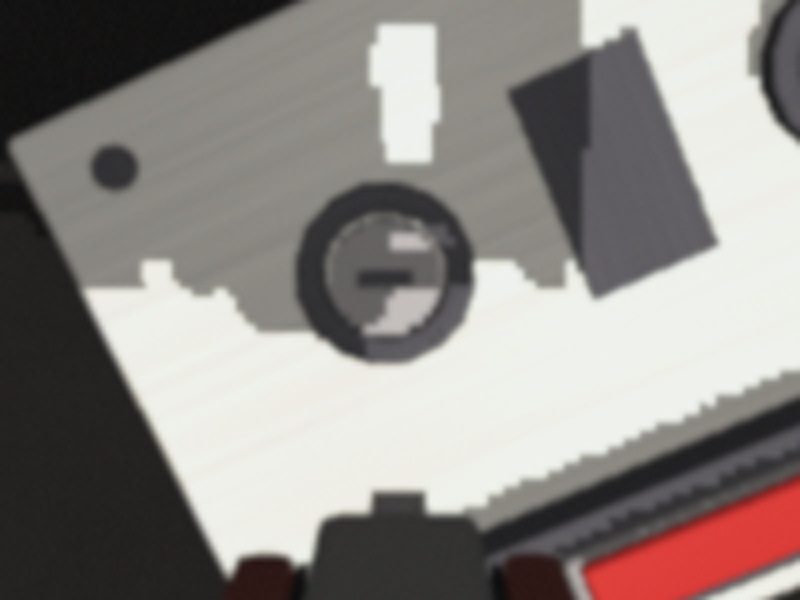

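The loose screw's slot is at crop (383,278), level in the image, so it is parallel to the blade at crop (398,492). I'll work out the offset, using the empty stand hole in w4 to check camera bias.

Run:
```python
from h import *
p=cam("wrist");M=np.array(p["mount"]);K=np.array(p["camera_matrix"])
def tool(u,v,zt):
    d=M[:3,:3]@np.linalg.solve(K,[u,v,1.]);o=M[:3,3];return np.round((o+d*(zt-o[2])/d[2])*1e3,2)
s=status.sense();print(s["position"],s["orientation"][:2])
print("hole in tool mm (should be ~0.0)",tool(321.2,181.7,.2644-.055))
print("slot",tool(315.9,159.3,s["position"][2]-.045))
print("tip w5 front edge",tool(319.6,213,.0933),"w4",tool(319.5,213.5,.0933))
# finer slot centre and tip edge
g=cv2.cvtColor(p["img"],cv2.COLOR_RGB2GRAY)
print(g[152:168,304:330]);print(g[206:222:1,308:332:2])
```

```text
[ 0.56348596 -0.23887829  0.19069163] [[-9.98945245e-01  4.59124387e-02  6.66819456e-04]
 [ 4.59121376e-02  9.98945376e-01 -4.60061820e-04]]
hole in tool mm (should be ~0.0) [ -2.59   3.42 209.4 ]
slot [ 29.88  -1.6  145.69]
tip w5 front edge [-2.63  1.53 93.3 ] w4 [-3.01  1.45 93.3 ]
[[104  99  98  98  98  98  98  98  99  98  98  98  98 104 122 142 148 149
  149 149 149 149 147 140 132 128]
 [101  98  99  98  99  99  99  98  98  99  98  99  98 100 104 109 112 112
  112 112 112 112 110 110 109 113]
 [100  99  98  98  99  98  98  98  98  98  97  98  98  99  98  99  99  99
   99  99  99 100 100  98  99 104]
 [100  98  99  98  98  97  95  94  94  95  94  95  94  95  95  95  94  94
   94  96  98  99  98  99 100 105]
 [ 99  98  98  98  97  92  83  80  79  79  79  80  80  80  79  80  80  79
   79  86  96  99  99  99 100 105]
 [ 99  98  98  98  96  86  67  61  61  60  60  60  60  60  60  61  61  59
   61  77  94  98  98  98 100 103]
 [ 99  98  98  99  96  83  61  51  53  51  51  52  51  50  52  51  51  50
   56  74  93  98  98  98  99 103]
 [ 99  98  98  98  96  84  61  52  52  53  53  52  
[... 1047 characters left out ...]
237 237 237 237 237 237 237 237 239]
 [238 238 237 237 237 237 237 237 237 238 239 239]
 [238 237 237 237 237 237 236 237 237 238 239 239]
 [237 237 234 230 230 229 230 231 232 235 239 240]
 [237 237 224 189 187 187 188 190 190 218 239 240]
 [237 237 209 118 116 115 117 118 118 188 239 240]
 [237 236 199  75  72  72  72  72  72 177 239 240]
 [237 236 189  66  64  65  65  64  65 173 239 240]
 [234 233 176  65  64  64  64  63  64 162 235 236]
 [215 213 153  63  61  62  61  61  62 139 214 215]
 [152 151 110  56  55  57  56  56  55 103 151 151]
 [ 83  82  67  51  52  52  51  51  51  65  82  81]
 [ 52  52  52  51  50  50  50  49  50  51  52  52]
 [ 50  51  50  50  50  50  50  50  49  49  49  49]]
```

```bash
python3 -m inch '[[0.01,-0.0017,0.01,0,1],[0.01,-0.0016,0.01,0,1],[0,0,0.01,0,1],[0,0,0.0125,0,1],[0,0,0,0,1],[0,0,0,0,1],[0,0,0,0,1]]'
python3 - <<'E'
from h import *
p=cam("wrist");save(p,"w6",(270,150,370,225),8)
s=status.sense();print(s["position"],s["orientation"][:2])
g=cv2.cvtColor(p["img"],cv2.COLOR_RGB2GRAY);np.save("w6.npy",p["img"])
E
```

```text
time: 11.58
position: [0.5438, -0.2411, 0.1479]
orientation: [[-0.999, 0.044, 0.001], [0.044, 0.999, 0.0], [-0.001, 0.0, -1.0]]
force: [1.4, 0.7, -0.9]
opening: 0.0241
finger_force: 30.0
[ 0.54387713 -0.24115611  0.14815102] [[-9.99034289e-01  4.39264182e-02  9.79690283e-04]
 [ 4.39264971e-02  9.99034764e-01  5.91759329e-05]]
```

View pics/w6.png

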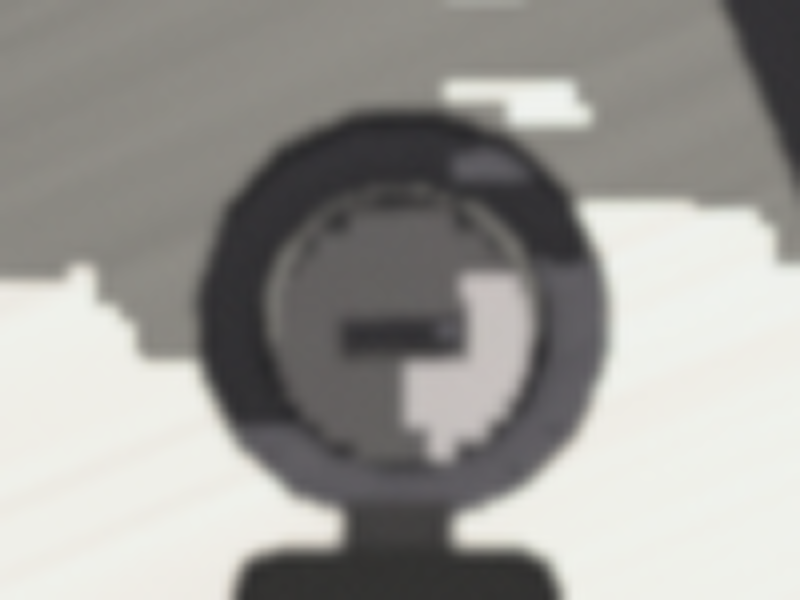

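Now the blade's end is at crop (399,503) and the slot at (404,337), level with it. Computing the remaining shift.

Run:
```python
from h import *
p=cam("wrist");M=np.array(p["mount"]);K=np.array(p["camera_matrix"]);print(M)
def tool(u,v,zt):
    d=M[:3,:3]@np.linalg.solve(K,[u,v,1.]);o=M[:3,3];return np.round((o+d*(zt-o[2])/d[2])*1e3,2)
g=cv2.cvtColor(np.load("w6.npy"),cv2.COLOR_RGB2GRAY);print(g[205:222,308:332:2]);print(g[186:198,310:332])
print(tool(320.06,191.7,.103),tool(319.5,212.5,.0918))
```

```text
[[ 2.68704683e-04 -9.68032650e-01 -2.50824076e-01  6.72818781e-02]
 [ 9.99999935e-01  1.99829822e-04  3.00062395e-04  1.13562969e-03]
 [-2.40348065e-04 -2.50824140e-01  9.68032641e-01 -1.38248825e-01]
 [ 0.00000000e+00  0.00000000e+00  0.00000000e+00  1.00000000e+00]]
[[ 87  75  74  87  97  98  97 110 184 169 120 107]
 [ 94  81  63  81  95  95  94 105 173 154  83  87]
 [ 96  90  79  84  86  83  82  87 138 128  83  89]
 [ 94  93  90  89  84  75  73  76  96 100  90  92]
 [ 93  93  93  92  89  82  82  83  88  92  92  93]
 [ 92  92  93  93  92  89  89  90  91  93  93  95]
 [109  93  91  91  90  89  88  89  90  92  95 103]
 [161 118  96  82  81  80  81  81  81  88 102 133]
 [216 175 125  72  70  70  71  71  70  91 141 182]
 [233 221 166  67  66  67  66  65  66 116 202 223]
 [236 232 179  67  65  66  65  65  65 140 229 235]
 [232 229 171  65  63  64  65  65  64 145 230 234]
 [210 208 150  63  60  62  62  61  61 130 208 214]
 [149 147 108  56  56  56  56  56  56  96 147 152]
 [ 81  81  66  51  52  53  52  51  52  62  81  82]
 [ 53  52  51  49  50  50  50  50  50  51  51  52]
 [ 52  50  51  
[... 496 characters left out ...]
 194]
 [ 97  91  77  58  53  52  53  52  52  52  51  51  51  56  69  84  88  97
  140 182 194 194]
 [ 97  91  77  58  52  51  53  52  52  52  51  50  52  54  63  73  76  94
  140 183 194 194]
 [ 97  93  79  63  58  59  59  61  60  60  61  61  61  63  64  70  78  98
  145 184 194 195]
 [ 97  93  85  74  73  74  76  76  75  77  86  96 100 100 102 108 118 130
  158 186 194 195]
 [ 98  96  93  88  88  89  89  89  90  97 123 148 155 156 157 161 165 170
  180 191 195 195]
 [ 97  97  96  96  96  97  96  95  96 106 141 177 186 187 188 188 190 191
  192 194 194 196]
 [ 97  97  97  97  98  97  98  98  98 109 146 183 193 194 194 194 194 195
  196 195 195 195]]
[ 11.14   1.88 103.  ] [-1.8   1.45 91.8 ]
```

```bash
python3 -m inch '[[0.0072,0.0002,0,0,1],[0.0071,0.0002,0,0,1],[0,0,0.003,0,1],[0,0,0.003,0,1],[0,0,0,0,1],[0,0,0,0,1],[0,0,0,0,1]]'
python3 -m inch '[[0,0,0.001,0,1],[0,0,0.001,0,1],[0,0,0.001,0,1],[0,0,0.001,0,1],[0,0,0,0,1],[0,0,0,0,1]]'
```

```text
time: 12.27
position: [0.529, -0.2404, 0.1417]
orientation: [[-0.999, 0.044, 0.0], [0.044, 0.999, 0.0], [-0.0, 0.0, -1.0]]
force: [-0.5, -0.1, -1.3]
opening: 0.0236
finger_force: 30.0
time: 12.77
position: [0.5289, -0.2404, 0.1376]
orientation: [[-0.999, 0.044, 0.0], [0.044, 0.999, 0.0], [-0.0, 0.0, -1.0]]
force: [-0.6, 0.4, -1.3]
opening: 0.0241
finger_force: 30.0
```

```bash
for i in 1 2 3; do :; done; python3 -m inch '[[0,0,0.001,0,1],[0,0,0.0005,0,1],[0,0,0,0,1],[0,0,0,0,1]]'; python3 -m inch '[[0,0,0.001,0,1],[0,0,0.0005,0,1],[0,0,0,0,1],[0,0,0,0,1]]'
```

```text
time: 13.1
position: [0.529, -0.2404, 0.1364]
orientation: [[-0.999, 0.044, 0.0], [0.044, 0.999, -0.0], [-0.0, -0.0, -1.0]]
force: [-1.2, 0.3, 0.3]
opening: 0.0237
finger_force: 30.0
time: 13.43
position: [0.5293, -0.2404, 0.1347]
orientation: [[-0.999, 0.044, 0.001], [0.044, 0.999, 0.0], [-0.001, 0.0, -1.0]]
force: [2.1, -0.8, -0.8]
opening: 0.0241
finger_force: 30.0
```

```bash
python3 -m inch '[[0,0,0.0007,0,1],[0,0,0,0,1],[0,0,0,0,1]]'; python3 -m inch '[[0,0,0.0007,0,1],[0,0,0,0,1],[0,0,0,0,1]]'
```

```text
time: 13.68
position: [0.5293, -0.2404, 0.1341]
orientation: [[-0.999, 0.044, 0.001], [0.044, 0.999, -0.0], [-0.001, -0.0, -1.0]]
force: [2.5, 0.6, 0.1]
opening: 0.0236
finger_force: 30.0
time: 13.93
position: [0.5293, -0.2404, 0.1338]
orientation: [[-0.999, 0.044, 0.001], [0.044, 0.999, -0.0], [-0.001, -0.0, -1.0]]
force: [1.5, -0.8, 5.2]
opening: 0.0239
finger_force: 30.0
```

```bash
python3 -m inch '[[-0.0005,0,0.0005,0,1],[0,0,0,0,1],[0,0,0,0,1],[0,0,0,0,1]]'; python3 -c "
from h import *
s=status.sense();print(s['position'],s['force'],s['moment'])"
```

```text
time: 14.27
position: [0.5295, -0.2404, 0.1335]
orientation: [[-0.999, 0.044, 0.0], [0.044, 0.999, -0.001], [-0.0, -0.001, -1.0]]
force: [1.5, 0.1, 8.6]
opening: 0.0245
finger_force: 30.0
[ 0.52950183 -0.24036425  0.13348779] [1.49969078 0.10696912 8.62967786] [ 0.21403123 -0.26068572  0.01230785]
```

```bash
python3 -m inch '[[0,0,0,3,1],[0,0,0,3,1],[0,0,0,3,1],[0,0,0,3,1],[0,0,0,3,1],[0,0,0,0,1]]'; python3 -c "
from h import *
s=status.sense();print(s['position'],s['force'],s['moment'])"
```

```text
time: 14.77
position: [0.5299, -0.2402, 0.1335]
orientation: [[-0.953, 0.304, 0.001], [0.304, 0.953, -0.001], [-0.001, -0.0, -1.0]]
force: [0.7, -0.2, 6.2]
opening: 0.0241
finger_force: 30.0
[ 0.52988886 -0.240241    0.13354624] [ 0.71588173 -0.22607039  6.18490766] [ 0.19986293 -0.69356093  0.06631189]
```

```bash
python3 -m inch '[[0,0,0.0003,3,1],[0,0,0.0002,3,1],[0,0,0.0002,3,1],[0,0,0,0,1]]'; python3 -c "
from h import *
s=status.sense();print(s['position'],s['force'],s['moment'])"
```

```text
time: 15.1
position: [0.5299, -0.2401, 0.133]
orientation: [[-0.893, 0.449, 0.001], [0.449, 0.893, -0.0], [-0.001, 0.0, -1.0]]
force: [1.0, 2.0, 9.0]
opening: 0.0239
finger_force: 30.0
[ 0.52991534 -0.24005468  0.13304118] [1.03951967 1.97199757 8.98017673] [ 0.34770523 -0.5326049  -0.01414835]
```

```bash
cat > s.py <<'E'
from h import *
s=status.sense();R=s['orientation'];print(s['position'].round(4),s['force'].round(1),s['moment'].round(3),'j7',round(s['joint_positions'][6],1),'tq7',round(s['joint_torque'][6],3),'yaw',round(np.degrees(np.arctan2(R[1,0],R[0,0])),2))
E
python3 -m inch '[[0,0,0.00016,3,1],[0,0,0.00016,3,1],[0,0,0.00016,3,1],[0,0,0,0,1]]'; python3 s.py;python3 -m inch '[[0,0,0.00016,3,1],[0,0,0.00016,3,1],[0,0,0,0,1]]'; python3 s.py
```

```text
time: 15.43
position: [0.5299, -0.2398, 0.1326]
orientation: [[-0.812, 0.583, 0.001], [0.583, 0.812, -0.0], [-0.001, 0.001, -1.0]]
force: [0.9, 2.0, 9.3]
opening: 0.024
finger_force: 30.0
[ 0.5299 -0.2398  0.1326] [0.9 2.  9.3] [ 0.45  -0.427  0.062] j7 52.2 tq7 -0.864 yaw 144.31
time: 15.68
position: [0.53, -0.2397, 0.1323]
orientation: [[-0.747, 0.665, 0.001], [0.665, 0.747, 0.0], [-0.001, 0.001, -1.0]]
force: [0.8, 2.2, 8.9]
opening: 0.0236
finger_force: 30.0
[ 0.53   -0.2397  0.1323] [0.8 2.2 8.9] [ 0.609 -0.46   0.117] j7 46.9 tq7 -0.852 yaw 138.32
```

```bash
python3 -m inch '[[0,0,0.00016,3,1],[0,0,0.00016,3,1],[0,0,0,0,1]]'; python3 s.py;python3 -m inch '[[0,0,0.00016,3,1],[0,0,0.00016,3,1],[0,0,0,0,1]]'; python3 s.py
```

```text
time: 15.93
position: [0.5301, -0.2396, 0.1319]
orientation: [[-0.673, 0.739, 0.001], [0.739, 0.673, 0.0], [-0.001, 0.001, -1.0]]
force: [1.2, 2.6, 9.6]
opening: 0.0245
finger_force: 30.0
[ 0.5301 -0.2396  0.1319] [1.2 2.6 9.6] [ 0.674 -0.452  0.033] j7 41.7 tq7 -0.853 yaw 132.32
time: 16.18
position: [0.5301, -0.2394, 0.1317]
orientation: [[-0.592, 0.806, 0.001], [0.806, 0.592, 0.0], [-0.001, 0.001, -1.0]]
force: [1.4, 3.5, 9.6]
opening: 0.0243
finger_force: 30.0
[ 0.5301 -0.2394  0.1317] [1.4 3.5 9.6] [ 0.734 -0.471  0.108] j7 36.5 tq7 -0.853 yaw 126.33
```

```bash
python3 -m inch '[[0.0002,0.0002,0.00016,3,1],[0,0,0.00016,3,1],[0,0,0,0,1]]'; python3 s.py;python3 -m inch '[[0.0001,0.0002,0.00016,3,1],[0,0,0.00016,2,1],[0,0,0,0,1]]'; python3 s.py
```

```text
time: 16.43
position: [0.5302, -0.2392, 0.1313]
orientation: [[-0.505, 0.863, 0.002], [0.863, 0.505, 0.0], [-0.0, 0.001, -1.0]]
force: [2.0, 2.1, 8.8]
opening: 0.0238
finger_force: 30.0
[ 0.5302 -0.2392  0.1313] [2.  2.1 8.8] [ 0.717 -0.544  0.056] j7 31.2 tq7 -0.855 yaw 120.33
time: 16.68
position: [0.5303, -0.2391, 0.131]
orientation: [[-0.429, 0.903, 0.002], [0.903, 0.429, 0.0], [-0.0, 0.001, -1.0]]
force: [0.9, 1.3, 9.5]
opening: 0.0242
finger_force: 30.0
[ 0.5303 -0.2391  0.131 ] [0.9 1.3 9.5] [ 0.637 -0.486  0.084] j7 26.9 tq7 -0.644 yaw 115.38
```

```bash
for k in 1; do python3 -m inch '[[0.0001,0.0001,0.0001,2,1],[0,0,0,0,1]]' >/dev/null; python3 s.py; python3 -m inch '[[0,0,0.0001,2,1],[0,0,0,0,1]]' >/dev/null; python3 s.py; python3 -m inch '[[0,0,0.0001,2,1],[0,0,0,0,1]]'>/dev/null; python3 s.py; done
```

```text
[ 0.5303 -0.239   0.1309] [1.7 2.3 9.9] [ 0.636 -0.496  0.028] j7 25.1 tq7 -0.504 yaw 113.39
[ 0.5303 -0.239   0.1308] [0.9 1.9 9. ] [ 0.576 -0.511  0.046] j7 23.4 tq7 -0.5 yaw 111.4
[ 0.5304 -0.239   0.1307] [1.1 2.1 8.8] [ 0.637 -0.526  0.055] j7 21.7 tq7 -0.5 yaw 109.4
```

```bash
python3 -m inch '[[0,0,0.00012,2,1],[0,0,0,0,1]]' >/dev/null; python3 s.py; python3 -m inch '[[0,0,0.00012,2,1],[0,0,0,0,1]]' >/dev/null; python3 s.py; python3 -m inch '[[0,0,0.00012,2,1],[0,0,0,0,1]]'>/dev/null; python3 s.py; python3 -m inch '[[0,0,0.00012,2,1],[0,0,0,0,1]]'>/dev/null; python3 s.py
```

```text
[ 0.5304 -0.2389  0.1306] [1.6 2.1 9.3] [ 0.702 -0.463  0.082] j7 19.9 tq7 -0.5 yaw 107.39
[ 0.5305 -0.2389  0.1306] [2.3 1.7 9.7] [ 0.609 -0.48   0.097] j7 18.2 tq7 -0.512 yaw 105.4
[ 0.5305 -0.2389  0.1306] [ 1.3  2.3 10.4] [ 0.754 -0.439  0.101] j7 16.4 tq7 -0.526 yaw 103.4
[ 0.5306 -0.2389  0.1305] [ 1.3  2.4 10.6] [ 0.736 -0.422  0.084] j7 14.7 tq7 -0.544 yaw 101.4
```

```bash
for i in 1; do python3 -m inch '[[0,0,0,2,1],[0,0,0,0,1]]' >/dev/null; python3 s.py; python3 -m inch '[[0,0,0,2,1],[0,0,0,0,1]]' >/dev/null; python3 s.py; python3 -m inch '[[0,0,0,0,1],[0,0,0,0,1]]' >/dev/null; python3 s.py; done
```

```text
[ 0.5305 -0.239   0.1305] [ 1.4  2.6 10.7] [ 0.663 -0.379  0.036] j7 12.9 tq7 -0.538 yaw 99.41
[ 0.5305 -0.239   0.1305] [ 0.7  2.7 11.6] [ 0.692 -0.417  0.097] j7 11.2 tq7 -0.556 yaw 97.4
[ 0.5305 -0.239   0.1305] [ 0.2  2.9 10.8] [ 0.646 -0.443  0.19 ] j7 11.3 tq7 -0.138 yaw 97.51
```

```bash
cat > mz.py <<'E'
from h import *
E
for i in 1 2 3 4 5 6 7 8 9 10; do python3 -m inch '[[0,0,0,0,1]]' >/dev/null; python3 -c "
from station import status
s=status.sense();print(*s['force'].round(1),round(s['moment'][2],3),round(s['joint_torque'][6],3),s['time'])"; done
```

```text
0.9 1.9 10.4 0.128 -0.13 18.4333
2.4 2.8 11.8 0.107 -0.129 18.5167
1.4 2.0 10.8 0.106 -0.129 18.6
0.5 1.9 10.5 0.091 -0.129 18.6833
2.1 1.9 11.1 0.152 -0.129 18.7667
0.8 2.7 11.2 0.081 -0.129 18.85
1.4 2.1 11.4 0.145 -0.129 18.9333
1.2 2.2 11.1 0.088 -0.129 19.0167
1.0 3.0 11.2 0.068 -0.129 19.1
1.6 1.9 11.2 0.091 -0.129 19.1833
```

```bash
for i in 1; do python3 -m inch '[[0,0,0,2,1],[0,0,0,0,1],[0,0,0,0,1],[0,0,0,0,1],[0,0,0,0,1]]' >/dev/null; python3 s.py; done;  for i in 1 2 3 4; do python3 -m inch '[[0,0,0,0,1]]' >/dev/null; python3 s.py; done
```

```text
[ 0.5305 -0.239   0.1305] [ 1.3  3.3 10.8] [ 0.668 -0.423  0.108] j7 9.6 tq7 -0.146 yaw 95.52
[ 0.5305 -0.239   0.1305] [ 1.3  1.1 11.1] [ 0.678 -0.419  0.12 ] j7 9.6 tq7 -0.146 yaw 95.52
[ 0.5305 -0.239   0.1305] [ 1.1  1.5 10.7] [ 0.662 -0.439  0.167] j7 9.6 tq7 -0.145 yaw 95.51
[ 0.5306 -0.239   0.1305] [ 1.3  2.1 11.1] [ 0.635 -0.416  0.198] j7 9.6 tq7 -0.145 yaw 95.52
[ 0.5305 -0.239   0.1305] [ 0.9  2.5 10.8] [ 0.684 -0.45   0.165] j7 9.6 tq7 -0.145 yaw 95.52
```

```bash
python3 -m inch '[[0,0,0,2.5,1],[0,0,0,0,1],[0,0,0,0,1],[0,0,0,0,1],[0,0,0,0,1]]' >/dev/null; python3 s.py;  for i in 1 2 3 4 5; do python3 -m inch '[[0,0,0,0,1]]' >/dev/null; python3 s.py; done
```

```text
[ 0.5306 -0.239   0.1305] [ 1.3  2.1 11. ] [ 0.606 -0.468  0.149] j7 7.4 tq7 -0.167 yaw 93.02
[ 0.5306 -0.239   0.1305] [ 1.7  2.  11.3] [ 0.687 -0.438  0.134] j7 7.4 tq7 -0.166 yaw 93.02
[ 0.5306 -0.239   0.1305] [0.4 2.9 9.9] [ 0.633 -0.462  0.14 ] j7 7.4 tq7 -0.166 yaw 93.02
[ 0.5306 -0.239   0.1305] [ 0.7  2.7 11.3] [ 0.653 -0.468  0.175] j7 7.4 tq7 -0.166 yaw 93.02
[ 0.5306 -0.239   0.1305] [ 1.3  3.1 10.6] [ 0.695 -0.518  0.163] j7 7.4 tq7 -0.166 yaw 93.02
[ 0.5306 -0.239   0.1305] [ 1.6  2.5 10.7] [ 0.627 -0.43   0.18 ] j7 7.4 tq7 -0.166 yaw 93.02
```

Screw is home: sinking stopped and the torque is about 0.16 N m with an 11 N push, held for over 0.5 s. Now unwind the twist and lift.

```bash
python3 -m inch '[[0,0,0,-4,1],[0,0,0,-4,1],[0,0,0,-4,1],[0,0,0,-3,1],[0,0,0,0,1],[0,0,0,0,1]]'; python3 s.py
```

```text
time: 21.27
position: [0.5303, -0.2391, 0.1305]
orientation: [[-0.309, 0.951, 0.002], [0.951, 0.309, 0.0], [-0.0, 0.002, -1.0]]
force: [1.2, 2.4, 12.2]
opening: 0.0243
finger_force: 30.0
[ 0.5303 -0.2391  0.1305] [ 1.2  2.4 12.2] [ 0.676 -0.264  0.021] j7 20.4 tq7 0.146 yaw 108.01
```

```bash
python3 -m inch '[[0,0,-0.002,0,1],[0,0,-0.004,0,1],[0,0,-0.01,0,1],[0,0,-0.02,0,1],[0,0,-0.03,0,1],[0,0,-0.03,0,1],[0,0,-0.03,0,1],[0,0,0,0,1],[0,0,0,0,1]]'; python3 s.py
```

```text
time: 22.02
position: [0.5293, -0.2402, 0.2567]
orientation: [[-0.308, 0.951, 0.001], [0.951, 0.308, -0.002], [-0.002, 0.0, -1.0]]
force: [0.5, -0.1, -2.5]
opening: 0.0236
finger_force: 30.0
[ 0.5293 -0.2402  0.2567] [ 0.5 -0.1 -2.5] [ 0.008 -0.091  0.004] j7 25.2 tq7 0.084 yaw 107.93
```

```bash
python3 -m inch '[[0.0333,0.01095,0,0,1],[0.0333,0.01095,0,0,1],[0.0333,0.01095,0,0,1],[0.0333,0.01095,0,0,1],[0.0333,0.01095,0,0,1],[0.0333,0.01095,0,0,1],[0.0333,0.01095,0,0,1],[0.0333,0.01095,0,0,1],[0.0333,0.01095,0,0,1],[0.0333,0.01095,0,0,1],[0.0336,0.011,0,0,1],[0,0,0,0,1]]'
python3 -m inch '[[0,0,0,6.72,1],[0,0,0,6.72,1],[0,0,0,6.72,1],[0,0,0,6.72,1],[0,0,0,6.72,1],[0,0,0,6.72,1],[0,0,0,6.72,1],[0,0,0,6.72,1],[0,0,0,6.72,1],[0,0,0,6.72,1],[0,0,0,6.72,1],[0,0,0,6.72,1],[0,0,0,6.72,1],[0,0,0,6.72,1],[0,0,0,6.72,1],[0,0,0,0,1],[0,0,0,0,1],[0,0,0,0,1]]'
python3 s.py
python3 - <<'E'
from h import *
p=cam("wrist");save(p,"w7",(220,130,420,280),4)
print(find(p,"stand_hole0")[:3])
E
```

```text
time: 23.02
position: [0.5283, 0.1536, 0.2541]
orientation: [[-0.317, 0.948, -0.003], [0.948, 0.317, 0.003], [0.004, -0.002, -1.0]]
force: [-0.2, 1.3, -0.4]
opening: 0.0239
finger_force: 30.0
time: 24.52
position: [0.5305, 0.1457, 0.2544]
orientation: [[0.992, 0.129, -0.002], [0.129, -0.992, -0.001], [-0.002, 0.0, -1.0]]
force: [0.2, -0.9, -1.1]
opening: 0.0238
finger_force: 30.0
[0.5305 0.1457 0.2544] [ 0.2 -0.9 -1.1] [0.037 0.067 0.003] j7 -110.3 tq7 -0.059 yaw 7.39
[(array([0.3841, 0.3105, 0.0388]), 0.72), (array([0.5345, 0.2313, 0.0542]), 0.63), (array([0.5342, 0.1453, 0.0577]), 0.58)]
```

View pics/w7.png

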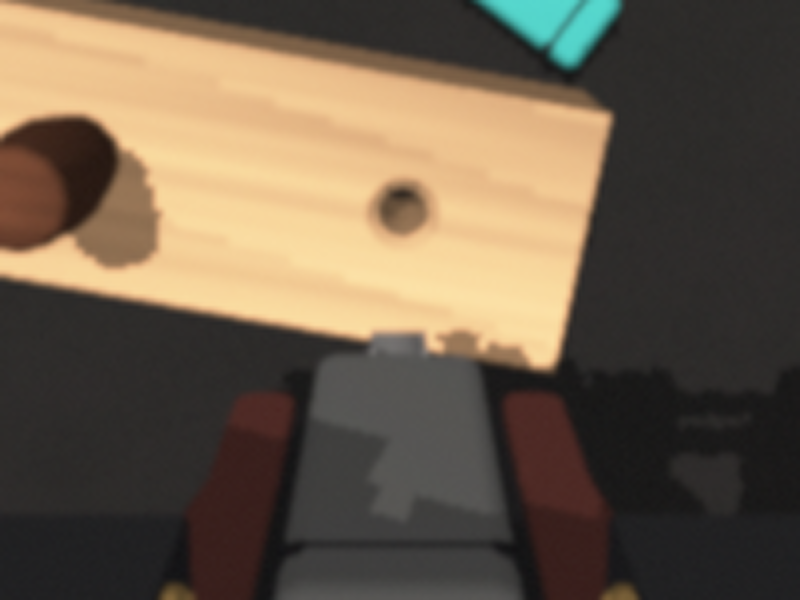

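Tip (crop 397,344) and empty hole (402,209) are where they were at pick-up, so the grip hasn't shifted. Descending.

```bash
python3 -m inch '[[0.0005,-0.0003,0.03,0,1],[0,0,0.03,0,1],[0,0,0.03,0,1],[0,0,0.005,0,1],[0,0,0,0,1],[0,0,0,0,1]]'; python3 s.py; python3 -m inch '[[0,0,0.005,0,1],[0,0,0.005,0,1],[0,0,0.005,0,1],[0,0,0.005,0,1],[0,0,0,0,1]]';  python3 s.py
```

```text
time: 25.12
position: [0.532, 0.1467, 0.1611]
orientation: [[0.992, 0.125, 0.0], [0.125, -0.992, 0.0], [0.0, -0.0, -1.0]]
force: [0.5, 0.1, -0.4]
opening: 0.0239
finger_force: 30.0
[0.532  0.1467 0.1611] [ 0.5  0.1 -0.4] [ 0.066 -0.001 -0.052] j7 -113.4 tq7 -0.009 yaw 7.21
time: 25.53
position: [0.5311, 0.1461, 0.1394]
orientation: [[0.992, 0.125, -0.001], [0.125, -0.992, -0.001], [-0.001, 0.0, -1.0]]
force: [-1.0, -0.3, -1.7]
opening: 0.0237
finger_force: 30.0
[0.5311 0.1461 0.1394] [-1.  -0.3 -1.7] [-0.097 -0.014  0.017] j7 -114.2 tq7 -0.053 yaw 7.17
```

In the hole with no force. Lower to about 0.105 and check contact.

```bash
python3 -m inch '[[0,0,0.008,0,1],[0,0,0.008,0,1],[0,0,0.008,0,1],[0,0,0.008,0,1],[0,0,0.002,0,1],[0,0,0.001,0,1],[0,0,0,0,1],[0,0,0,0,1]]';  python3 s.py
```

```text
time: 26.2
position: [0.5312, 0.1462, 0.105]
orientation: [[0.992, 0.125, -0.001], [0.125, -0.992, -0.0], [-0.001, 0.0, -1.0]]
force: [-0.6, -2.2, -2.5]
opening: 0.0238
finger_force: 30.0
[0.5312 0.1462 0.105 ] [-0.6 -2.2 -2.5] [-0.743  0.145  0.047] j7 -115.5 tq7 -0.011 yaw 7.17
```

```bash
python3 -m inch '[[0,0,0.001,0,1],[0,0,0.0005,0,1],[0,0,0,0,1],[0,0,0,0,1]]'|head -4;  python3 -m inch '[[0,0,0,0,0.7],[0,0,0,0,0.6],[0,0,0,0,0.5],[0,0,0,0,0.4],[0,0,0,0,0.3],[0,0,0,0,0.3],[0,0,0,0,0.3]]'
```

```text
time: 26.53
position: [0.5317, 0.1462, 0.1039]
orientation: [[0.992, 0.125, 0.0], [0.125, -0.992, -0.0], [0.0, 0.0, -1.0]]
force: [-0.8, -3.1, 1.4]
time: 27.12
position: [0.5315, 0.1466, 0.1037]
orientation: [[0.992, 0.125, 0.0], [0.125, -0.992, 0.0], [0.0, -0.0, -1.0]]
force: [-0.3, 0.4, -1.4]
opening: 0.0604
finger_force: 0.0
```

Raise straight up, back off, and look at the stand and the screw.

```bash
python3 -m inch '[[0,0,-0.01,0,0.3],[0,0,-0.03,0,0.3],[0,0,-0.035,0,0.3],[0,0,-0.035,0,0.3],[0,0,-0.035,0,0.3],[0,0,-0.03,0,0.3],[-0.03,0,0,0,0.3],[-0.02,0,0,0,0.3],[0,0,0,0,0.3],[0,0,0,0,0.3],[0,0,0,0,0.3]]'
python3 - <<'E'
from h import *
p=cam("wrist")
for t in ("driver_handle","awl_handle","stand_hole0"): print(t,[(x.tolist(),c) for x,c in find(p,t)[:3]])
q=cam("scene")
for t in ("driver_handle","screw_slot","awl_handle"): print(t,[(x.tolist(),c) for x,c in find(q,t)[:3]])
a=p["img"][40:240,200:440];a=cv2.resize(a,(480,400));b=cv2.resize(q["img"][150:270,200:440],(800-480,160))
b=np.vstack([b,np.zeros((240,320,3),np.uint8)]);cv2.imwrite("pics/w8.png",np.hstack([a,b])[:,:,::-1])
E
```

```text
time: 28.03
position: [0.4825, 0.1401, 0.2793]
orientation: [[0.992, 0.125, 0.001], [0.125, -0.992, 0.0], [0.001, 0.0, -1.0]]
force: [-1.2, 0.2, 0.4]
opening: 0.0614
finger_force: 0.0
driver_handle [([0.5956, 0.1274, 0.0153], 0.79), ([0.5302, 0.147, 0.094], 0.73)]
awl_handle [([0.5329, 0.2356, 0.0884], 0.78), ([0.3644, 0.0786, -0.0011], 0.36)]
stand_hole0 [([0.5338, 0.143, 0.0615], 0.76), ([0.539, 0.2308, 0.0538], 0.72), ([0.3831, 0.3151, 0.0415], 0.69)]
driver_handle [([0.5312, 0.147, 0.0918], 0.73), ([0.5969, 0.1316, 0.0093], 0.69)]
screw_slot [([0.5299, -0.2399, 0.0349], 0.48)]
awl_handle [([0.5329, 0.2308, 0.0865], 0.7)]
```

View pics/w8.png

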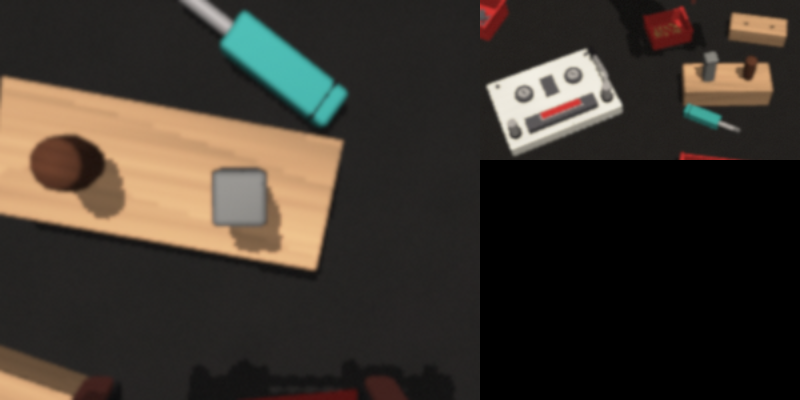

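The picture shows the driver upright in its hole at (240,197) with its handle down on the stand and the awl untouched at (65,163). Handing in.

```bash
python3 -c "
from station import sign_off
print(sign_off())"
```

```text
the job is handed in; nothing more can be done
None
```

The loose screw is driven home and snugged to about 0.16 N m with an 11 N push, the screwdriver is back upright and released in its stand hole, and the job was handed in after about 28 s of robot time; no verdict came back, and I judged "home" from the sinking stopping and the torque rising, not from a close look at the screw.

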